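# Lock an osteotome in the marking nest with its toggle clamp

## Robot

A 6-joint arm with a two-finger parallel gripper is mounted at the origin on a cart in front of the work surface, level with it; the furniture and walls round the work are solid. World frame = base frame: x ahead of the robot, y to its left, z up, the work surface at z = 0. Lengths are in m, angles in rad, forces in N, time in s.
With the tool pointing down it reaches from about 0.3 to 0.775 m from the base axis. Payload 14.6 kg.
Tool frame: the origin (TCP) lies at the centre of the arm's flange, where the gripper is bolted on; the fingertips stand 199 mm ahead of it and the grasp point (between the pads) lies 180 mm ahead of it; z points along the fingers, y is the line along which they close (so a half turn about z gives the same grasp; the last joint's range is limited). The gripper opens to 94 mm and grips with 3 to 60 N. Pads are 16 mm wide; open, the fingers measure 119 mm over their backs; the gripper's body (75 mm by 177 mm) begins 78 mm behind the grasp point.
Start: joints at [-1.369, 0.3, 1.521, -0, 1.321, -0.067], TCP at [0.146, -0.53, 0.405] pointing down, gripper open.
Joint ranges: [-3.03, 3.03], [-0.79, 2.21], [0.23, 2.52], [-1.04, 4.18], [0, 3.07], [-2.55, 2.55]. Speed limits (rad/s): [2.22, 2.22, 2.57, 3.14, 3.14, 3.14].

## Interface

Orientations are given as [roll, pitch, yaw] about the fixed x, y, z axes, in that order (R = Rz(yaw) Ry(pitch) Rx(roll)).
In Python, from station import ctrl gives the robot as it stands. The module is installed in compiled form; this text tells all that it offers.
- The arm moves only by the tool servo_tool, never from a script. Its argument "motion" is a list of rows, each a list of 5 numbers: the closure, from 0 (fully open) to 1 (shut), then the shift along the world's x, y, z in cm, then the turn about the world's z in degrees. A call has 1 to 20 rows; each row is the pose to reach, as a shift and turn from the pose commanded when the call began; what a row does not reach only later rows make up. A row lasts 1/8 s, in which the tool goes at most 62.5 mm and 10.7 degrees, less where a joint would pass 70% of its speed; a pose out of reach is approached as far as the arm can. A call with a gripper value outside its range is refused whole. The fingers move at their own pace and stop on an object; "squeeze" is the grip in N (left out, the last holds). Time passes only in rows, so rows that repeat a pose let the fingers close. It gives the time, the measured TCP pose, the force, the opening and the grip force at its end, in the units of the state.
- ctrl.get_obs(): the state, without advancing time (a new reading comes with each control period).
- ctrl.camera(name): name is "scene" or "top"; returns a dict with "image" (420x560x3 uint8, red, green, blue), "fx", "fy", "cx", "cy" (pixels), "camera_from_world" (4x4, takes a point from world to camera coordinates). Camera axes: x right, y up, looking along -z (the intrinsics and any distortion apply to the point x, -y, -z); pixel columns grow to the right and rows downward; lengths in m; the calibration is good to about 2 mm. A picture is of the moment at which its call begins. There is no depth.
- ctrl.hand_in(): hands the job in; it is judged then, once.
The state is a dict: "time_s": time; "qpos": joint angles; "joint_vel": joint speeds; "tau": joint torques, N m; "ee_pos": TCP position; "eef_rot": TCP orientation; "force": force on the tool from outside, world axes, zero at the start; "moment": the same for the moment, N m; "grip_width": finger opening in m; "grip_force": force on a finger pad.
Only numpy, scipy, OpenCV 4.12 (cv2) and the standard library are available. Lean on these libraries where they do the work, as an engineer would, in place of code of your own. Each camera call takes 0.05 s, during which the arm holds its last target. There are 200 camera calls.

## Task

Lay the osteotome that lies by itself on the bench into the channel of the instrument marking nest, with its butt (the blunt handle end) towards the toggle clamp and its blade pointing away, and slide it along the channel until the butt bears firmly, but gently, on the end stop. Then push the clamp handle down past its over-centre point until it is fully home, so that the spindle locks the osteotome down in the channel with its butt still against the stop; do not force the handle and leave the other instruments where they lie.

Things in the scene. Friction and masses are not known exactly. Their poses are not given: they have to be found in the camera images.
- osteotome: Plain steel osteotome (flat bone chisel) lying by itself: 183 mm long, handle 12 to 13 mm wide and 9 mm high, thin blade at one end, flat underside, 50 to 100 g. Origin: middle of its length, on the underside. +y points to the blade tip (y = +92 mm), -y to the butt, z up. Grasp it from above across its width at y = -25 to 0 mm: so the gripper stays clear of the raised clamp bar.
- butt (a point): Centre of the osteotome's flat, blunt butt face: osteotome x = 0, y = -91.5 mm, 4.7 mm above its underside. Axes as the osteotome's.
- nest: Marking nest, fixed: dark steel plate 320 x 70 mm, top 12 mm above the bench, carrying two steel saddles and in line with them a toggle clamp. Origin: on the bench under the rear saddle (the one next to the clamp). +x runs along the saddles' channel towards the clamp, z up. Laid in, the osteotome's +y points along the nest's -x.
- channel_seat (a point): Middle of the rear saddle's channel floor: nest x = 0, y = 0, 34 mm above the bench; axes as the nest's. The saddles span nest x = -148 to -128 and -14 to +14 mm; their straight channel along x is 18 mm wide, with cheeks 4.5 mm high that flare outwards above, to 11 mm. Between the saddles it is open down to the plate: room for the fingers beside the osteotome.
- stop_slot (a point): Middle of the end stop's setting range: nest x = +25 mm, y = 0, 39 mm above the bench. The stop, a steel upright 22 mm wide and 50 mm high across the channel's end, has its flat face (towards nest -x) set within 12 mm either way of here; the setting is not measured: slide the osteotome until it bears. It is rigid; 3 N is a firm bearing, over 25 N would upset the setting.
- spindle (a point): Foot of the clamp spindle: underside of the 13 mm black rubber cap on the bar. Open, the bar overhangs the rear saddle: lower the osteotome with its butt at nest x < -15 mm, then pass it under the cap, which is 15 mm or more above its place. Bar and spindle keep to nest x > -12 mm and below 130 mm. Locked, the cap presses on the osteotome's handle at about nest x = +2 mm.
- handle_pivot (a point): Centre of the clamp handle's hinge pin: nest x = +103 mm, y = 0, 60 mm above the bench; axes as the nest's. The handle swings in the nest's x-z plane about it.
- handle_grip (a point): Point on the middle line of the handle's black rubber grip, 85 mm from the hinge pin. The grip is 16 mm wide, 15 mm thick and runs from 46 to 106 mm from the pin. +x points along the handle, away from the pin; +z is square to it, on the side that is pushed to close the clamp (towards the spindle while the handle stands up, upwards when it lies down).
- clamp_handle (a joint): Handle angle, rad; 0 is wide open. The handle stands 1.39 minus this value above the nest's +x; it grows as the handle is pushed away from the spindle and down. Friction holds it. From about 0.9 the cap bears and resistance at the grip rises to some 4 to 6 N, ends at dead centre (1.30), then the handle is drawn on to its rigid stop at 1.37: locked. Over 30 N would be forcing it.
- tweezers_a: Tweezers, 135 mm long, bystander on the robot's side of the nest. Origin: middle, underside.
- tweezers_b: Tweezers, 151 mm long, bystander behind the nest. Origin: middle, underside.
- rongeur_1: Steel rongeur, 171 x 40 mm, bystander behind the osteotome. Origin: middle, underside.
There are look-alikes about, which are no part of the job. Leave any orange look-alike of the osteotome alone.

How it is judged:
On the way, in this order (a step that is already met when the one before it is completed fails the run):
1. with the clamp still open, the osteotome lies in the channel, butt towards the clamp, and its butt bears on the end stop with at least 3 N (contact force between osteotome and end_stop_c0 above 3 N and z of butt in the frame of channel_seat between 0.002 and 0.008 m and angle between the x axis of nest and the y axis of osteotome, either way round below 0.06 rad and value of joint clamp_handle below 0.9 rad), for 0.1 s.
2. the clamp handle is past its over-centre point, on its stop, and the spindle cap presses the osteotome down (value of joint clamp_handle above 1.34 rad and contact force between pad_face and osteotome above 15 N), for 0.2 s.
At the end, for the whole second after the job is handed in: The clamp handle is locked on its stop past the over-centre point (joint above 1.34 rad), the spindle cap presses the osteotome down with more than 15 N, the osteotome lies flat in the channel within 0.06 rad of it and at rest, butt towards the clamp and no more than 2 mm off the end stop (all of step 2 and horizontal distance between butt and end_stop_c0 below 0.007 m and z of butt in the frame of channel_seat between 0.002 and 0.008 m and angle between the x axis of nest and the y axis of osteotome, either way round below 0.06 rad and linear speed of osteotome below 0.01 m/s); the robot touches nothing.
It fails at once if the osteotome is pushed against the end stop with more than 25 N (contact force between osteotome and end_stop_c0 above 25 N).
It fails at once if the clamp handle is forced: pushed with more than 30 N (contact force between any of the fingers, the arm and clamp_handle above 30 N).
It fails at once if another instrument is shifted by more than 30 mm (distance of any of tweezers_a, tweezers_b, rongeur_1 from where it was at the start of the episode above 0.03 m).
It also fails if it takes over 61 s, if anything falls off the work surface, if the arm or the gripper's body presses on something with over 40 N, if the wrist force passes 120 N, or if a joint passes its speed limit or range.

## Working session

There is one attempt and no reset: what is moved stays moved. The work goes in short steps, Python scripts to look and compute and a tool call to move; the robot and the scene stay as the last step left them, time stands still between calls to the robot, and variables do not carry over. Pictures are saved under pics/ and viewed, at most 10 in all, crops included, and the job is handed in when it is done.

Besides the shell and the picture viewer there is one more tool, called by a JSON object that holds its "fn" and its "kwargs", one argument or row to a line. servo_tool: Moves the arm, as the interface text tells. Its arguments: {"type":"object","properties":{"motion":{"type":"array","items":{"type":"array","items":{"type":"number"}}},"squeeze":{"type":"number"}},"required":["motion"]}

```bash
mkdir -p pics; cat > h.py <<'E'
from station import ctrl
import numpy as np, cv2
def shot(n):
    return ctrl.camera(n)
def ray(c,u,v):
    M=np.array(c["camera_from_world"]); R=M[:3,:3]; t=M[:3,3]
    d=np.array([(u-c["cx"])/c["fx"],-(v-c["cy"])/c["fy"],-1.])
    return -R.T@t, R.T@d
def onz(c,u,v,z):
    o,d=ray(c,u,v); return o+d*(z-o[2])/d[2]
def proj(c,p):
    M=np.array(c["camera_from_world"]); q=M[:3,:3]@np.array(p)+M[:3,3]
    return c["cx"]-c["fx"]*q[0]/q[2], c["cy"]+c["fy"]*q[1]/q[2]
E
python3 - <<'E'
from h import *
for n in("top","scene"):
    c=shot(n); cv2.imwrite(f"pics/{n}0.png",c["image"][:,:,::-1]); print(n,c["fx"],c["fy"],c["cx"],c["cy"],ray(c,280,210),[k for k in c])
E
```

```text
top 422.65931125625366 422.65931125625366 286.90667751353277 207.51320511889176 (array([ 0.3774507 , -0.099611  ,  1.08691258]), array([ 0.1396683 ,  0.02041319, -0.99014025])) ['image', 'fx', 'fy', 'cx', 'cy', 'camera_from_world']
scene 507.21760026033115 507.21760026033115 276.62801400899696 211.94268596880136 (array([ 0.50918209, -1.44956638,  0.72198262]), array([ 0.02459258,  0.91654593, -0.39924632])) ['image', 'fx', 'fy', 'cx', 'cy', 'camera_from_world']
```

View pics/top0.png

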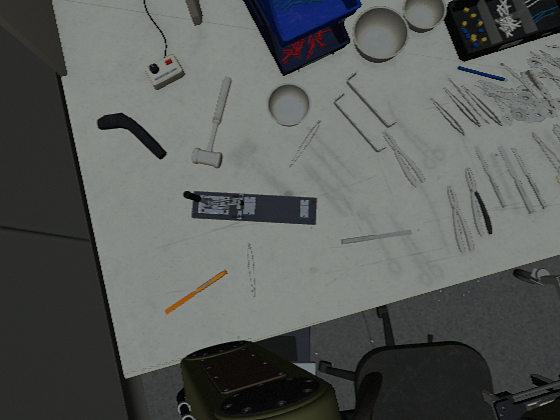

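View pics/scene0.png

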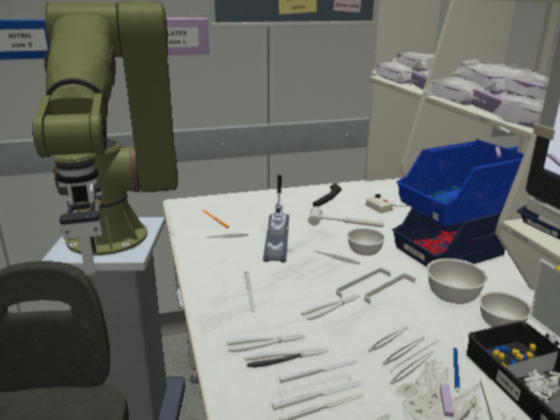

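The top view shows the nest plate at about (193–316, 192–224), with the clamp and its black handle at the left end near (190,196). The lone grey osteotome runs from (341,240) to (411,232). Next I'll look at both enlarged.

```bash
python3 - <<'E'
from h import *
c=shot("top"); im=c["image"][:,:,::-1]
a=cv2.resize(im[180:235,175:325],(795,292),interpolation=cv2.INTER_CUBIC)  #5.3x
b=cv2.resize(im[215:255,330:420],(795,300),interpolation=cv2.INTER_CUBIC) #8.83
b=cv2.convertScaleAbs(b,alpha=1.3)
cv2.imwrite("pics/crop1.png",np.vstack([cv2.convertScaleAbs(a,alpha=1.6),b]))
# plate mask
bgr=im.astype(int); g=cv2.cvtColor(np.ascontiguousarray(im),cv2.COLOR_BGR2GRAY)
roi=np.zeros_like(g); roi[185:232,188:322]=1
m=((g<125)&(roi>0)).astype(np.uint8)
k=max(cv2.findContours(m,0,2)[0],key=cv2.contourArea); r=cv2.minAreaRect(k); bp=cv2.boxPoints(r)
print(r); P=[onz(c,*p,0.012) for p in bp]; print(np.round(P,4))
print([np.linalg.norm(P[i]-P[i-1]) for i in range(4)])
roi[:]=0; roi[225:248,336:416]=1
bg=cv2.medianBlur(np.ascontiguousarray(g),41)
m=((bg.astype(int)-g>15)&(roi>0)).astype(np.uint8)
k=max(cv2.findContours(m,0,2)[0],key=cv2.contourArea); r=cv2.minAreaRect(k); bp=cv2.boxPoints(r)
print(r,cv2.contourArea(k)); P=[onz(c,*p,0.006) for p in bp]; print(np.round(P,4))
print([np.linalg.norm(P[i]-P[i-1]) for i in range(4)])
E
```

```text
((252.3450927734375, 202.32713317871094), (129.7368927001953, 37.84734344482422), 3.1363584995269775)
[[ 0.5117  0.1624  0.012 ]
 [ 0.6106  0.1595  0.012 ]
 [ 0.5882 -0.1766  0.012 ]
 [ 0.49   -0.1693  0.012 ]]
[np.float64(0.3324650734838925), np.float64(0.09893310852596418), np.float64(0.33686579887043555), np.float64(0.09846005415972682)]
((375.8245849609375, 236.32467651367188), (5.196173191070557, 70.8569107055664), 81.51105499267578) 263.0
[[ 0.4535 -0.2311  0.006 ]
 [ 0.4785 -0.4113  0.006 ]
 [ 0.4653 -0.4126  0.006 ]
 [ 0.4404 -0.2327  0.006 ]]
[np.float64(0.013217873989182512), np.float64(0.18189374132023664), np.float64(0.013262983509500042), np.float64(0.1815699693541718)]
```

View pics/crop1.png

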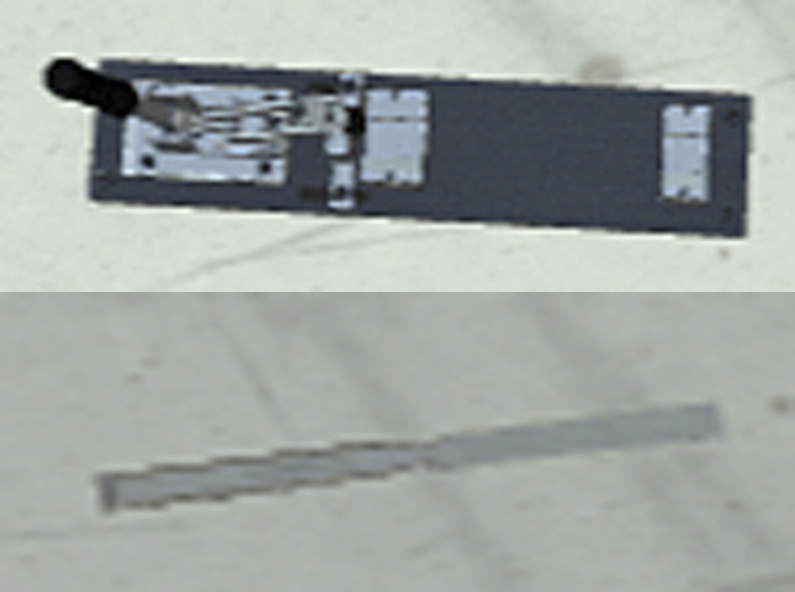

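```bash
python3 - <<'E'
from h import *
c=shot("top")
f=lambda x,y:(x/5.3+175-.4,y/5.31+180-.4)
g=lambda x,y:(x/8.833+330-.45,y/7.5+215-.45)
def show(n,l,z,q=f):
    P=np.array([onz(c,*q(*p),z)[:2] for p in l]); print(n,np.round(P,4).tolist(),"mean",P.mean(0).round(4)); return P
P=show("plate TL BL BR TR",[(103,59),(89,198),(746,237),(751,95)],.012)
print(np.linalg.norm(P-np.roll(P,1,0),axis=1)); d=(P[0]+P[1]-P[2]-P[3])/2; print("ax deg",np.degrees(np.arctan2(d[1],d[0])))
R=show("rear",[(369,88),(361,182),(423,187),(430,90)],.045)
F=show("front",[(665,104),(662,197),(708,202),(712,106)],.045)
d=R.mean(0)-F.mean(0); print(np.linalg.norm(d),"ax deg",np.degrees(np.arctan2(d[1],d[0])))
O=show("ost butt top 2",[(98,478),(104,510)],.009,lambda x,y:g(x,y-292))
B=show("blade tip",[(716,402),(721,436)],.003,lambda x,y:g(x,y-292))
d=O.mean(0)-B.mean(0); print(np.linalg.norm(d),"ax deg",np.degrees(np.arctan2(d[1],d[0])),(O.mean(0)+B.mean(0))/2)
o=ctrl.get_obs(); print(o)
E
```

```text
plate TL BL BR TR [[0.5818, 0.1447], [0.5136, 0.15], [0.4914, -0.1675], [0.5607, -0.1713]] mean [ 0.5369 -0.011 ]
[0.31673517 0.06842273 0.318286   0.06935951]
ax deg 86.0920139641609
rear [[0.5603, 0.0112], [0.5156, 0.0147], [0.513, -0.0144], [0.559, -0.0176]] mean [ 0.537  -0.0016]
front [[0.5512, -0.1285], [0.5071, -0.1265], [0.5045, -0.148], [0.55, -0.1506]] mean [ 0.5282 -0.1384]
0.13710391047139014 ax deg 86.32920516020943
ost butt top 2 [[0.4524, -0.2314], [0.4415, -0.2328]] mean [ 0.447  -0.2321]
blade tip [[0.477, -0.4124], [0.4654, -0.4132]] mean [ 0.4712 -0.4128]
0.18236676275259048 ax deg 97.63815230965501 [ 0.45907886 -0.32244526]
{'time_s': 0.2, 'qpos': array([-1.36859739e+00,  3.00253000e-01,  1.52132048e+00, -2.16406578e-05,
        1.32070801e+00, -6.65752479e-02]), 'joint_vel': array([-0.00129462, -0.00137085, -0.00133821, -0.00016462, -0.00099169,
       -0.0009317 ]), 'tau': array([ 8.59038664e-04, -5.31501353e+01, -3.52561998e+01,  7.08523882e-02,
        2.34230066e-02, -9.08067341e-05]), 'ee_pos': array([ 0.14605815, -0.53023584,  0.40431618]), 'eef_rot': array([-3.14090395e+00, -2.49084207e-05,  2.68779540e-01]), 'force': array([0.52946107, 0.26383195, 0.19835966]), 'moment': array([-0.00844818,  0.0084344 ,  0.01281491]), 'grip_force': 0.0, 'grip_width': 0.09402910255307731}
```

{"fn": "servo_tool", "kwargs": {
  "motion": [
    [0, 4, 2.7, -1, 10],
    [0, 8, 5.4, -2, 20],
    [0, 12, 8, -4, 30],
    [0, 16, 10.7, -6, 40],
    [0, 20, 13.3, -8, 51],
    [0, 24, 16, -9, 62],
    [0, 28, 18.7, -10, 72],
    [0, 31.2, 21.3, -10.5, 82.2],
    [0, 31.2, 21.3, -10.5, 82.2],
    [0, 31.2, 21.3, -10.5, 82.2],
    [0, 31.2, 21.3, -14, 82.2],
    [0, 31.2, 21.3, -14, 82.2]
  ],
  "squeeze": 20
}}

```text
time_s: 1.7
ee_pos: [0.4569, -0.3178, 0.2631]
eef_rot: [-3.139, -0.003, 1.701]
force: [0.7, -0.1, 0.2]
grip_width: 0.0941
grip_force: 0.0
```

```bash
python3 - <<'E'
from h import *
c=shot("scene"); im=c["image"][:,:,::-1]; o=ctrl.get_obs(); print(o["ee_pos"],np.degrees(o["eef_rot"]),o["time_s"],o["force"],o["qpos"])
for p in [(0.447,-.232,.009),(.471,-.413,.002),(.458,-.3175,.009)]: print(proj(c,p))
a=cv2.resize(im[210:330,180:340],(800,600),interpolation=cv2.INTER_CUBIC)
cv2.imwrite("pics/s1.png",a)
E
```

```text
[ 0.45736401 -0.31796246  0.26466104] [-1.79940607e+02 -5.90680380e-02  9.74633174e+01] 1.75 [ 0.71884704 -0.77649098  0.34636805] [-6.73250751e-01  4.69372605e-01  1.63666793e+00 -3.54206276e-05
  1.03701378e+00 -8.03492704e-01]
(np.float64(245.10035113511032), np.float64(270.7008800377839))
(np.float64(252.04929939378127), np.float64(310.89197323300095))
(np.float64(248.01950536579596), np.float64(287.37387156327316))
```

View pics/s1.png

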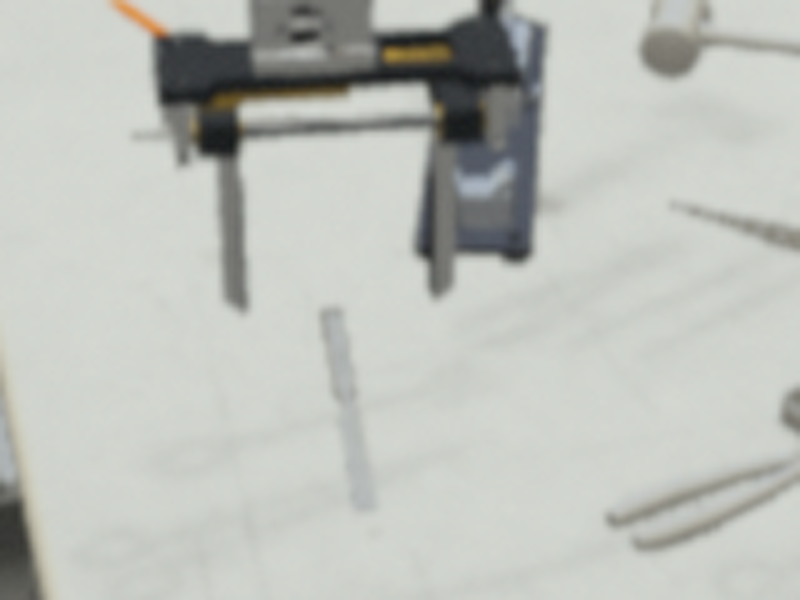

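The scene crop shows the osteotome between the open fingers: butt at (330,308), neck at (345,402), blade tip at (365,508). This matches the measured poses, so I'll descend and grip.

{"fn": "servo_tool", "kwargs": {
  "motion": [
    [0, 0.1, 0, -4, 0],
    [0, 0.1, 0, -6.2, 0],
    [0, 0.1, 0, -6.2, 0],
    [0, 0.1, 0, -6.2, 0],
    [1, 0.1, 0, -6.2, 0],
    [1, 0.1, 0, -6.2, 0],
    [1, 0.1, 0, -6.2, 0],
    [1, 0.1, 0, -6.2, 0],
    [1, 0.1, 0, -6.2, 0],
    [1, 0.1, 0, -6.2, 0],
    [1, 0.1, 0, -6.2, 0],
    [1, 0.1, 0, -6.2, 0]
  ],
  "squeeze": 25
}}

```text
time_s: 3.25
ee_pos: [0.4591, -0.3172, 0.2026]
eef_rot: [-3.142, -0.0, 1.703]
force: [0.2, 0.1, 0.3]
grip_width: 0.0175
grip_force: 0.0
```

{"fn": "servo_tool", "kwargs": {
  "motion": [
    [1, 0, 0, 0, 0],
    [1, 0, 0, 0, 0],
    [1, 0, 0, 0, 0],
    [1, 0, 0, 0, 0]
  ]
}}

```text
time_s: 3.75
ee_pos: [0.4591, -0.3172, 0.2026]
eef_rot: [-3.142, -0.0, 1.703]
force: [0.1, 0.1, -0.5]
grip_width: 0.0113
grip_force: 25.0
```

{"fn": "servo_tool", "kwargs": {
  "motion": [
    [1, 0, 0, 3, 0],
    [1, 0, 0, 6, 0],
    [1, 0, 0, 8, 0],
    [1, 1.5, 4, 8, -3],
    [1, 3, 8, 8, -5],
    [1, 4.5, 12, 8, -8],
    [1, 6, 16, 8, -10],
    [1, 6.9, 18.5, 8, -11.4],
    [1, 6.9, 18.5, 8, -11.4],
    [1, 6.9, 18.5, 8, -11.4],
    [1, 6.9, 18.5, 8, -11.4]
  ]
}}

```text
time_s: 5.12
ee_pos: [0.5278, -0.1331, 0.2826]
eef_rot: [-3.142, 0.0, 1.504]
force: [-0.6, 0.9, -0.7]
grip_width: 0.0111
grip_force: 25.0
```

```bash
python3 - <<'E'
from h import *
o=ctrl.get_obs(); print(o["ee_pos"],np.degrees(o["eef_rot"]),o["time_s"],o["force"],o["grip_width"])
c=shot("top"); im=c["image"][:,:,::-1]; 
a=cv2.resize(im[170:250,175:375],(800,320),interpolation=cv2.INTER_CUBIC)
c=shot("scene"); im=c["image"][:,:,::-1]
b=cv2.resize(im[170:290,200:340],(327,280),interpolation=cv2.INTER_CUBIC)
b=cv2.copyMakeBorder(b,0,0,0,473,0)
b[:, 340:340+327]=cv2.resize(im[215:275,240:310],(327,280),interpolation=cv2.INTER_CUBIC)
cv2.imwrite("pics/s2.png",cv2.convertScaleAbs(np.vstack([a,b]),alpha=1.3))
E
```

```text
[ 0.52780137 -0.13311147  0.28263027] [-1.79996555e+02  3.60693488e-03  8.61487809e+01] 5.125 [-0.56145829  0.90641098 -0.73394023] 0.01112562380422207
```

View pics/s2.png

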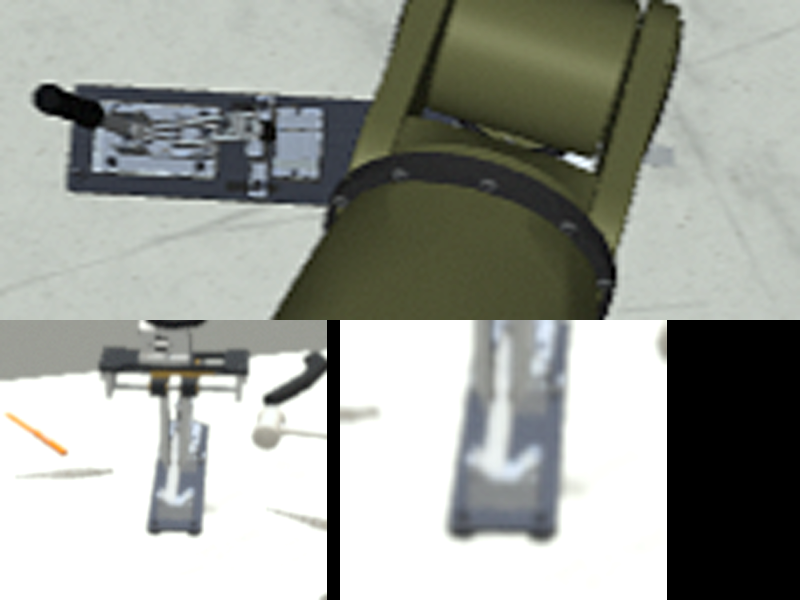

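The osteotome is held in line above the channel (scene crop: blade over the front saddle's V near (175,495)). Next I'll lower it with the butt still short of the bar.

{"fn": "servo_tool", "kwargs": {
  "motion": [
    [1, 0.2, 1.2, 0, 0],
    [1, 0.2, 2.3, 0, 0],
    [1, 0.2, 2.3, 0, 0],
    [1, 0.2, 2.3, -2, 0],
    [1, 0.2, 2.3, -3, 0],
    [1, 0.2, 2.3, -3.5, 0],
    [1, 0.2, 2.3, -3.8, 0],
    [1, 0.2, 2.3, -4.1, 0],
    [1, 0.2, 2.3, -4.1, 0],
    [1, 0.2, 2.3, -4.1, 0]
  ]
}}

```text
time_s: 6.48
ee_pos: [0.5301, -0.1093, 0.2418]
eef_rot: [3.141, 0.0, 1.504]
force: [-0.8, -0.4, -1.9]
grip_width: 0.0116
grip_force: 25.0
```

{"fn": "servo_tool", "kwargs": {
  "motion": [
    [1, 0, 0, -0.2, 0],
    [1, 0, 0, -0.35, 0],
    [1, 0, 0, -0.45, 0],
    [1, 0, 0, -0.5, 0],
    [1, 0, 0, -0.5, 0],
    [1, 0, 0, -0.5, 0]
  ]
}}

```text
time_s: 7.22
ee_pos: [0.5301, -0.1092, 0.2367]
eef_rot: [3.142, 0.0, 1.505]
force: [0.0, -0.2, -1.1]
grip_width: 0.0114
grip_force: 25.0
```

```bash
python3 - <<'E'
from h import *
o=ctrl.get_obs(); print(o["ee_pos"],o["force"],o["moment"])
c=shot("scene"); im=c["image"][:,:,::-1]
print(proj(c,(.523,-.204,.036)),proj(c,(.5355,-.0235,.043)))
cv2.imwrite("pics/s3.png",cv2.resize(im[190:270,230:330],(750,600),interpolation=cv2.INTER_CUBIC))
E
```

```text
[ 0.53007431 -0.10924126  0.23669564] [ 0.01896721 -0.19140489 -1.09189477] [-0.07036906  0.02141292  0.03382308]
(np.float64(272.55375301695324), np.float64(257.0972433677492)) (np.float64(276.0088101123998), np.float64(227.02603614669738))
```

View pics/s3.png

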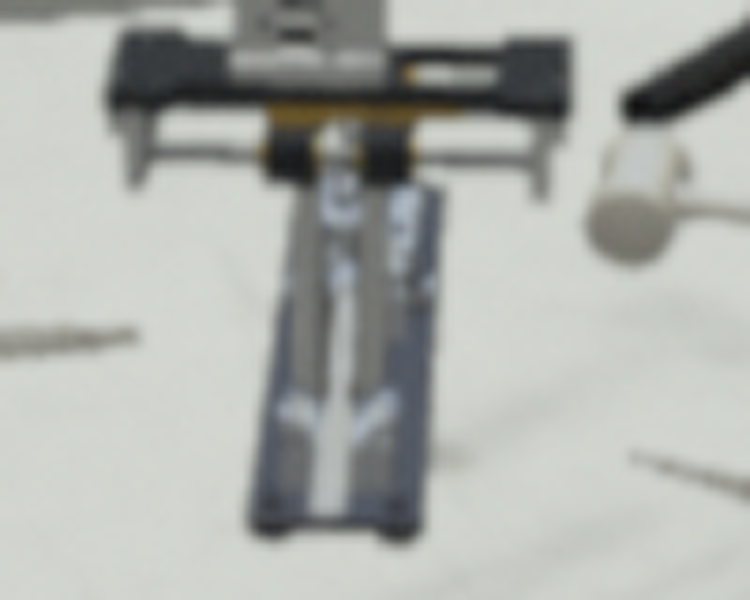

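{"fn": "servo_tool", "kwargs": {
  "motion": [
    [1, 0.03, 0.5, 0, 0],
    [1, 0.07, 1, 0, 0],
    [1, 0.1, 1.5, 0, 0],
    [1, 0.13, 2, 0, 0],
    [1, 0.16, 2.4, 0, 0],
    [1, 0.18, 2.7, 0, 0],
    [1, 0.2, 3, 0, 0],
    [1, 0.2, 3, 0, 0]
  ]
}}

```text
time_s: 8.28
ee_pos: [0.5321, -0.0791, 0.2367]
eef_rot: [3.142, -0.0, 1.505]
force: [-0.4, -0.5, -0.2]
grip_width: 0.0116
grip_force: 25.0
```

{"fn": "servo_tool", "kwargs": {
  "motion": [
    [1, 0.01, 0.1, 0, 0],
    [1, 0.01, 0.2, 0, 0],
    [1, 0.02, 0.3, 0, 0],
    [1, 0.03, 0.4, 0, 0],
    [1, 0.03, 0.4, 0, 0]
  ]
}}

```text
time_s: 8.9
ee_pos: [0.5324, -0.0752, 0.2366]
eef_rot: [-3.142, -0.0, 1.505]
force: [-0.1, 0.8, -1.1]
grip_width: 0.0117
grip_force: 25.0
```

{"fn": "servo_tool", "kwargs": {
  "motion": [
    [1, 0.01, 0.1, 0, 0],
    [1, 0.01, 0.2, 0, 0],
    [1, 0.02, 0.3, 0, 0],
    [1, 0.02, 0.3, 0, 0]
  ]
}}

```text
time_s: 9.4
ee_pos: [0.5326, -0.0722, 0.2367]
eef_rot: [3.142, -0.0, 1.505]
force: [0.0, -0.8, -0.1]
grip_width: 0.0114
grip_force: 25.0
```

{"fn": "servo_tool", "kwargs": {
  "motion": [
    [1, 0.01, 0.1, 0, 0],
    [1, 0.01, 0.2, 0, 0],
    [1, 0.01, 0.2, 0, 0]
  ]
}}

```text
time_s: 9.78
ee_pos: [0.5327, -0.0702, 0.2367]
eef_rot: [-3.142, -0.0, 1.505]
force: [-0.1, -0.2, 0.5]
grip_width: 0.0115
grip_force: 25.0
```

{"fn": "servo_tool", "kwargs": {
  "motion": [
    [1, 0.01, 0.1, 0, 0],
    [1, 0.01, 0.2, 0, 0],
    [1, 0.01, 0.2, 0, 0]
  ]
}}

```text
time_s: 10.15
ee_pos: [0.5328, -0.0682, 0.2366]
eef_rot: [3.142, -0.0, 1.505]
force: [0.3, -0.5, -0.2]
grip_width: 0.0111
grip_force: 25.0
```

{"fn": "servo_tool", "kwargs": {
  "motion": [
    [1, 0.01, 0.1, 0, 0],
    [1, 0.01, 0.2, 0, 0],
    [1, 0.01, 0.2, 0, 0]
  ]
}}

```text
time_s: 10.52
ee_pos: [0.5329, -0.0662, 0.2367]
eef_rot: [3.142, -0.0, 1.505]
force: [-0.3, 0.4, -0.0]
grip_width: 0.0116
grip_force: 25.0
```

{"fn": "servo_tool", "kwargs": {
  "motion": [
    [1, 0, 0, 0, 0],
    [1, 0, 0.05, 0, 0],
    [1, 0.01, 0.1, 0, 0],
    [1, 0.01, 0.15, 0, 0],
    [1, 0.01, 0.15, 0, 0]
  ],
  "squeeze": 10
}}

```text
time_s: 11.15
ee_pos: [0.533, -0.0648, 0.2367]
eef_rot: [3.142, 0.0, 1.504]
force: [-0.0, -0.0, -0.7]
grip_width: 0.0119
grip_force: 10.0
```

{"fn": "servo_tool", "kwargs": {
  "motion": [
    [1, 0, 0.05, 0, 0],
    [1, 0.01, 0.1, 0, 0],
    [1, 0.01, 0.15, 0, 0],
    [1, 0.01, 0.15, 0, 0]
  ]
}}

```text
time_s: 11.65
ee_pos: [0.5331, -0.0641, 0.2368]
eef_rot: [3.141, 0.002, 1.504]
force: [-1.1, -10.3, -0.4]
grip_width: 0.0121
grip_force: 10.0
```

{"fn": "servo_tool", "kwargs": {
  "motion": [
    [1, 0, 0.05, 0, 0],
    [1, 0.01, 0.1, 0, 0],
    [1, 0.01, 0.15, 0, 0],
    [1, 0.01, 0.15, 0, 0]
  ]
}}

```text
time_s: 12.15
ee_pos: [0.5332, -0.0628, 0.2368]
eef_rot: [3.141, 0.002, 1.504]
force: [-1.5, -13.8, -0.6]
grip_width: 0.0122
grip_force: 10.0
```

{"fn": "servo_tool", "kwargs": {
  "motion": [
    [1, 0, 0.05, 0, 0],
    [1, 0.01, 0.1, 0, 0],
    [1, 0.01, 0.15, 0, 0],
    [1, 0.01, 0.15, 0, 0]
  ]
}}

```text
time_s: 12.65
ee_pos: [0.5333, -0.0613, 0.2368]
eef_rot: [3.141, 0.002, 1.504]
force: [-1.0, -14.2, -0.4]
grip_width: 0.0121
grip_force: 10.0
```

The butt bears on the stop at about 14 N and the pads are slipping, as intended. Next I'll release, lift straight up, and check the handle.

{"fn": "servo_tool", "kwargs": {
  "motion": [
    [0.6, 0, 0, 0, 0],
    [0.6, 0, 0, 0, 0],
    [0.6, 0, 0, 0, 0],
    [0.6, 0, 0, 0, 0],
    [0.6, 0, 0, 0, 0],
    [0.6, 0, 0, 2, 0],
    [0.6, 0, 0, 6, 0],
    [0.6, 0, 0, 11, 0],
    [1, 0, 0, 16, 0],
    [1, 0, 0, 16, 0],
    [1, -10, -12, 16, 0],
    [1, -10, -12, 16, 0],
    [1, -10, -12, 16, 0],
    [1, -10, -12, 16, 0],
    [1, -10, -12, 16, 0]
  ]
}}

```text
time_s: 14.52
ee_pos: [0.4335, -0.1799, 0.396]
eef_rot: [-3.141, -0.0, 1.504]
force: [0.6, -0.2, 0.4]
grip_width: 0.0006
grip_force: 0.0
```

```bash
python3 - <<'E'
from h import *
o=ctrl.get_obs(); print(o["ee_pos"],o["force"],o["grip_width"])
c=shot("top"); im=c["image"][:,:,::-1]
u=np.array([.0665,.9978]); v=np.array([-.9978,.0665]); O=np.array([.537,-.0016])
def W(x,y,z): return np.r_[O+x*u+y*v,z]
for x,z in [(118,164),(110.6,105)]: print("grip ends pred crop px",[(q-w)*s for q,w,s in zip(proj(c,W(x,0,z/1e3) if 0 else W(x/1e3,0,z/1e3)),(175,170),(4,4))])
cv2.imwrite("pics/s4.png",cv2.resize(im[170:250,175:375],(800,320),interpolation=cv2.INTER_CUBIC))
E
```

```text
[ 0.43353232 -0.17994114  0.39602645] [ 0.61973348 -0.24448338  0.37204286] 0.0005781830622008831
grip ends pred crop px [np.float64(65.10315947307913), np.float64(97.2387493079932)]
grip ends pred crop px [np.float64(100.55018732936355), np.float64(115.56606296420262)]
```

View pics/s4.png

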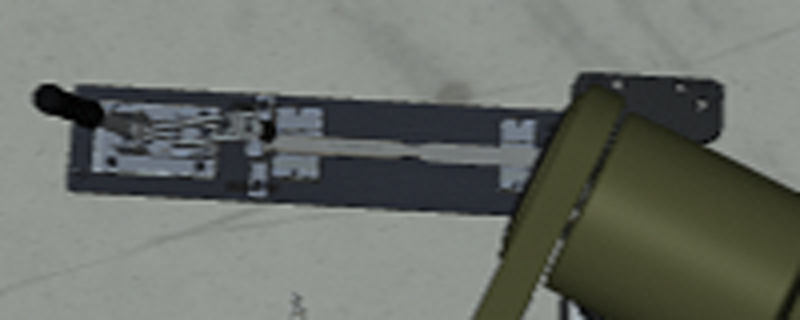

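The osteotome lies straight in the channel from (275,145) to (535,155), and the handle grip at (45–95, 98–115) is still open. Next I'll bring the closed fingertips to the spindle side of the handle.

{"fn": "servo_tool", "kwargs": {
  "motion": [
    [1, 2, 5, 0, 0],
    [1, 4, 10, 0, 0],
    [1, 6, 15, 0, 0],
    [1, 8, 19.5, 0, 0],
    [1, 9.7, 23.5, 0, 0],
    [1, 10.9, 26.5, 0, 0],
    [1, 10.9, 26.5, 0, 0],
    [1, 10.9, 26.5, -1, 0],
    [1, 10.9, 26.5, -3, 0],
    [1, 10.9, 26.5, -5, 0],
    [1, 10.9, 26.5, -5.6, 0],
    [1, 10.9, 26.5, -5.6, 0],
    [1, 10.9, 26.5, -5.6, 0]
  ]
}}

```text
time_s: 16.2
ee_pos: [0.5423, 0.0846, 0.3414]
eef_rot: [3.14, -0.0, 1.504]
force: [0.9, -0.6, 0.6]
grip_width: 0.0002
grip_force: 0.0
```

```bash
python3 - <<'E'
from h import *
o=ctrl.get_obs(); p=o["ee_pos"]; print(p,o["force"],o["time_s"])
u=np.array([.0665,.9978]); O=np.array([.537,-.0016])
for q in np.r_[0:1.36:.1,1.33]:
    a=1.39-q; r=80; X=103+r*np.cos(a)-7.5*np.sin(a)-8; Z=60+r*np.sin(a)+7.5*np.cos(a)
    w=np.r_[O+X/1e3*u,.199+Z/1e3]; print(round(q,2),np.round((w-p)*100,2))
E
```

```text
[0.54232869 0.08460112 0.34136018] [ 0.91023257 -0.58717141  0.55313029] 16.2
0.0 [ 0.15  1.56 -0.23]
0.1 [ 0.2   2.35 -0.34]
0.2 [ 0.25  3.13 -0.53]
0.3 [ 0.3   3.89 -0.8 ]
0.4 [ 0.35  4.61 -1.14]
0.5 [ 0.39  5.3  -1.55]
0.6 [ 0.44  5.95 -2.03]
0.7 [ 0.48  6.54 -2.57]
0.8 [ 0.51  7.08 -3.16]
0.9 [ 0.54  7.55 -3.81]
1.0 [ 0.57  7.96 -4.5 ]
1.1 [ 0.59  8.29 -5.23]
1.2 [ 0.61  8.56 -5.99]
1.3 [ 0.62  8.74 -6.77]
1.33 [ 0.63  8.78 -7.01]
```

{"fn": "servo_tool", "kwargs": {
  "motion": [
    [1, 0.1, 0.8, -0.2, 0],
    [1, 0.15, 1.5, -0.25, 0],
    [1, 0.2, 2.0, -0.3, 0],
    [1, 0.2, 2.35, -0.35, 0],
    [1, 0.23, 2.75, -0.43, 0],
    [1, 0.25, 3.15, -0.53, 0],
    [1, 0.27, 3.5, -0.66, 0],
    [1, 0.3, 3.9, -0.8, 0],
    [1, 0.32, 4.25, -0.96, 0],
    [1, 0.35, 4.6, -1.14, 0],
    [1, 0.37, 4.95, -1.34, 0],
    [1, 0.39, 5.3, -1.55, 0],
    [1, 0.42, 5.62, -1.78, 0],
    [1, 0.44, 5.95, -2.03, 0],
    [1, 0.46, 6.25, -2.3, 0],
    [1, 0.48, 6.54, -2.57, 0],
    [1, 0.5, 6.82, -2.86, 0],
    [1, 0.51, 7.08, -3.16, 0],
    [1, 0.51, 7.08, -3.16, 0]
  ]
}}

```text
time_s: 18.58
ee_pos: [0.5473, 0.1557, 0.3087]
eef_rot: [-3.141, 0.0, 1.505]
force: [-0.3, -0.4, 1.0]
grip_width: 0.0006
grip_force: 0.0
```

```bash
python3 - <<'E'
from h import *
o=ctrl.get_obs(); print(o["ee_pos"],o["force"],o["moment"])
c=shot("scene"); im=c["image"][:,:,::-1]
a=cv2.resize(im[150:250,220:340],(720,600),interpolation=cv2.INTER_CUBIC)
cv2.imwrite("pics/s5.png",a)
E
```

```text
[0.54731824 0.15572305 0.30873067] [-0.29620772 -0.3694919   0.97689304] [-0.07575021 -0.0645783  -0.02481426]
```

View pics/s5.png

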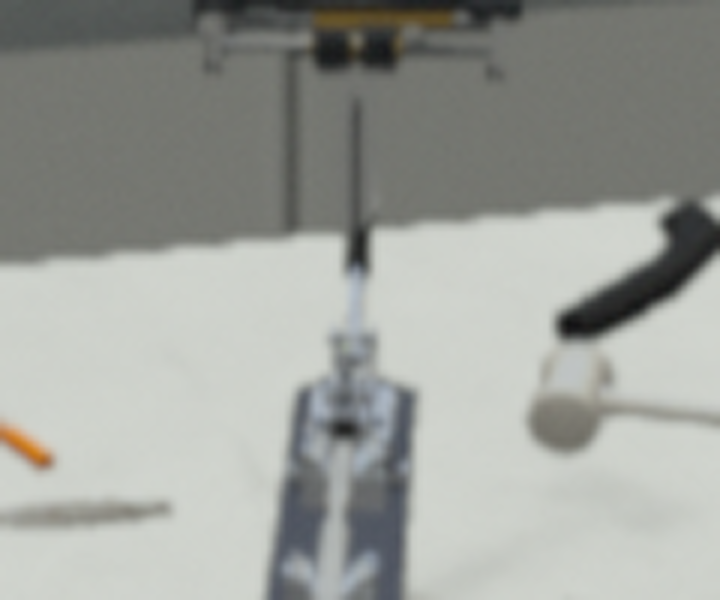

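The scene crop shows the fingers (357,100–235) bearing on the black grip at (357,230–270), and the handle is well over. I'll continue slowly.

{"fn": "servo_tool", "kwargs": {
  "motion": [
    [1, 0.01, 0.24, -0.32, 0],
    [1, 0.03, 0.47, -0.65, 0],
    [1, 0.04, 0.68, -1.0, 0],
    [1, 0.06, 0.88, -1.34, 0],
    [1, 0.06, 0.88, -1.34, 0]
  ]
}}

```text
time_s: 19.25
ee_pos: [0.548, 0.1645, 0.2956]
eef_rot: [3.141, -0.0, 1.505]
force: [-0.1, -0.9, 3.3]
grip_width: 0.0003
grip_force: 1.7
```

{"fn": "servo_tool", "kwargs": {
  "motion": [
    [1, 0.01, 0.17, -0.36, 0],
    [1, 0.02, 0.33, -0.73, 0],
    [1, 0.03, 0.47, -1.1, 0],
    [1, 0.04, 0.6, -1.49, 0],
    [1, 0.04, 0.6, -1.49, 0]
  ]
}}

```text
time_s: 19.88
ee_pos: [0.5484, 0.1705, 0.2808]
eef_rot: [3.141, -0.0, 1.505]
force: [0.2, 1.2, 2.9]
grip_width: 0.0003
grip_force: 1.5
```

{"fn": "servo_tool", "kwargs": {
  "motion": [
    [1, 0, 0.06, -0.2, 0],
    [1, 0.01, 0.12, -0.4, 0],
    [1, 0.01, 0.16, -0.6, 0],
    [1, 0.01, 0.19, -0.8, 0],
    [1, 0.02, 0.21, -0.95, 0],
    [1, 0.02, 0.21, -0.95, 0],
    [1, 0.02, 0.21, -0.95, 0]
  ]
}}

```text
time_s: 20.75
ee_pos: [0.5486, 0.1724, 0.2712]
eef_rot: [-3.141, 0.0, 1.504]
force: [0.4, -0.2, 0.4]
grip_width: 0.0009
grip_force: 0.0
```

{"fn": "servo_tool", "kwargs": {
  "motion": [
    [1, 0, 0, -0.1, 0],
    [1, 0, 0, -0.18, 0],
    [1, 0, 0, -0.25, 0],
    [1, 0, 0, -0.25, 0]
  ]
}}

```text
time_s: 21.25
ee_pos: [0.5486, 0.1725, 0.2687]
eef_rot: [-3.142, 0.0, 1.504]
force: [-0.2, -0.5, 0.3]
grip_width: 0.0005
grip_force: 0.0
```

{"fn": "servo_tool", "kwargs": {
  "motion": [
    [1, 0, 0, 2, 0],
    [1, 0, 0, 6, 0],
    [1, 0, 0, 12, 0],
    [1, 0, 0, 14, 0],
    [1, -5, -6, 14, 0],
    [1, -10, -12, 14, 0],
    [1, -15, -18, 14, 0],
    [1, -20, -24, 14, 0],
    [1, -20, -30, 14, 0],
    [1, -20, -35, 14, 0],
    [1, -20, -35, 14, 0],
    [1, -20, -35, 14, 0],
    [1, -20, -35, 14, 0],
    [1, -20, -35, 14, 0]
  ]
}}

```text
time_s: 23.0
ee_pos: [0.3488, -0.1767, 0.4088]
eef_rot: [3.141, -0.0, 1.506]
force: [0.2, 0.1, -0.4]
grip_width: 0.0007
grip_force: 0.0
```

```bash
python3 - <<'E'
from h import *
o=ctrl.get_obs(); print(o["ee_pos"],o["force"],o["time_s"])
c=shot("top"); im=c["image"][:,:,::-1]
a=cv2.resize(im[170:250,155:355],(800,320),interpolation=cv2.INTER_CUBIC)
c=shot("scene"); im=c["image"][:,:,::-1]
b=cv2.resize(im[180:270,220:340],(373,280),interpolation=cv2.INTER_CUBIC)
b=cv2.copyMakeBorder(b,0,0,0,427,0)
cv2.imwrite("pics/s6.png",np.vstack([a,b]))
E
```

```text
[ 0.34878431 -0.17670578  0.40879685] [ 0.18164082  0.06691447 -0.42436179] 23.0
```

View pics/s6.png

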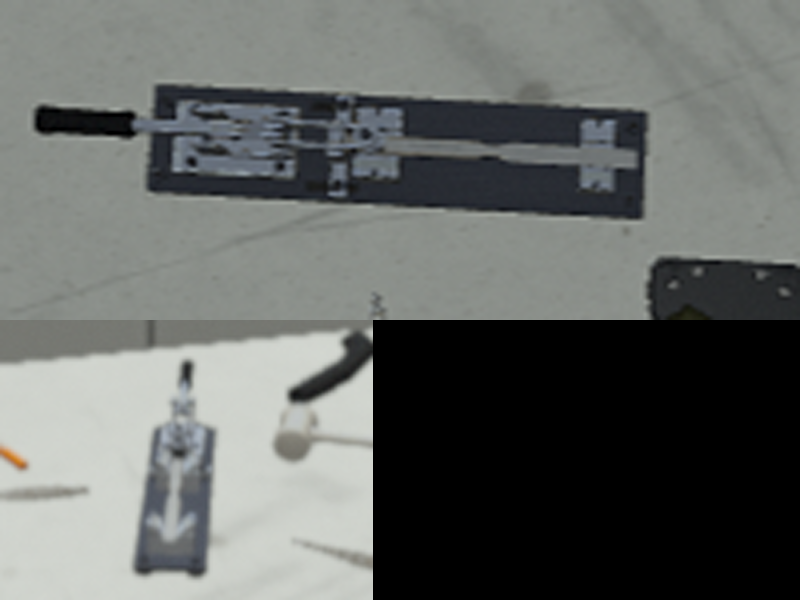

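The handle lies flat with its grip at (38–132, 120). The osteotome is straight in the channel with its tip at (637,158), which is about nest x = -161 mm and matches bearing on the stop. The robot is clear, so I'm handing in.

```bash
python3 -c "
from station import ctrl
print(ctrl.hand_in())"
```

```text
the job is handed in; nothing more can be done
None
```

The job is handed in; no verdict came back: the osteotome was pressed on the end stop at about 14 N, the clamp handle is down past over-centre and home as far as touch and the last pictures show (cap force not measured), and the robot is clear.

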